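Hang the tool holder on the torch bench's twin pins

TASK

Hang the tool holder on the steel stand: pick it up by the fin on its top and lower its two holes over the stand's two upright pins, trough towards the robot as it stands now, until it sits fully home and level on the pin bar, then let go. Where the pins stand along the rail is not known exactly, so feel for them gently: never force the holder down on the pins, and leave the other things on the bench alone.

Things in the scene. Friction and masses are not known exactly. Their poses are not given: they have to be found in the camera images.
- hanger: the tool holder, bare aluminium, about 0.25 kg: a folded saddle 130 mm long (y), 60 mm wide (x -30 to 30), plate on top and two aprons, 4 mm thick, down to z 0 at x -28 and +28 mm (52 mm free between). Origin: centre of the saddle, on the plane of the aprons' lower edges, on which it stands, z up; -x is the trough side.
- hanger_plate (a point): underside of the holder's top plate, at its middle: z 50 mm above the holder's origin. The plate is 6 mm thick (z 50 to 56 mm) with two round 11 mm through holes at x 0, y -40 and +40 mm. Axes as the holder's.
- hanger_fin (a point): middle of the upright grip fin on the plate, z 76 mm above the holder's origin: 10 mm thick in x, 50 mm long in y, z 56 to 96 mm. Take it from above, fingers closing along the holder's x. Axes as the holder's.
- hanger_trough (a point): middle of the open mouth of the tool trough on the front apron, at (-45, 0, 32) mm in the holder's frame; the trough is 110 mm long and reaches to x -60 mm, z 8 to 32 mm. Axes as the holder's.
- stand: the fixed dark steel stand: foot plate 90 x 215 mm, two posts, and a 36 mm wide, 215 mm long rail along its y. Origin: centre of the foot plate's underside, z up, -x is its front. When hung, the holder's plate lies on the pin bar: holder's origin at x 0, z 50 mm of the stand and at the y of the middle between the pins, its aprons before and behind the rail.
- rail_mid (a point): on the pin bar's top, z 100 mm above the stand's origin, axes as the stand's. The bright pin bar (36 x 150 mm) is clamped on the rail and does not give; its two upright 8 mm pins (tips bevelled to 6 mm, z 124 mm) stand 80 mm apart along y, at x 0. The middle between them lies up to 18 mm either way along y from this point: that shift varies and is NOT measured.
- marver: black L-shaped block, 100 x 70 mm, 57 mm high; not to be moved. Origin at the centre of its underside.
- paddle: 200 mm spatula lying between the stand and the holder; not to be moved. Origin at the centre of its underside.
- frit_jar: amber glass jar, 56 mm in diameter, 75 mm high; not to be moved. Origin at the centre of its underside.
- bead_jar: clear glass jar, 48 mm in diameter, 60 mm high; not to be moved. Origin at the centre of its underside.
- water_mug: blue ceramic mug, 76 mm in diameter, 90 mm high; not to be moved. Origin at the centre of its underside.
- bead_tray: grey tray of four compartments, 110 x 80 x 30 mm; not to be moved. Origin at the centre of its underside.
- shears: shears lying flat, about 140 mm long, 8 mm high; not to be moved. Origin at the pivot, on the bench.
Not all that is in view belongs to the job. There is more than one size of the hanger; the job needs the middle-sized.

How it is judged:
By the outcome, as a careful person would: the job done as asked, in the order asked, and still so for the second after the job is handed in, with the robot touching nothing.
It also fails if it takes over 58 s, if anything falls off the work surface, if the arm or the gripper's body presses on something with over 40 N, if the wrist force passes 120 N, or if a joint passes its speed limit or range.

ROBOT

A 6-joint arm with a two-finger parallel gripper is mounted at the origin on the work surface. World frame = base frame: x ahead of the robot, y to its left, z up, the work surface at z = 0. Lengths are in m, angles in degrees, forces in N, time in s.
With the tool pointing down it reaches from about 0.3 to 0.75 m from the base axis. Payload 8.5 kg.
Tool frame: the origin (TCP) lies midway between the tips of the shut fingers; the grasp point (between the pads) lies env.tcp_to_grasp behind it (env.tcp_to_grasp is the distance from the TCP to the grasp point, in m); z points along the fingers, y is the line along which they close (so a half turn about z gives the same grasp; the last joint's range is limited). The gripper opens to 85 mm and grips with 20 to 120 N. Pads are 22 mm wide; open, the fingers measure 114 mm over their backs; the gripper's body (76 mm by 85 mm) begins 54 mm behind the grasp point. The pads swing forward as they close: fully open they stand 13 mm farther back than shut.
Start: joints at [-75.533, 21.807, 74.336, -0, 83.858, -12.336], TCP at [0.248, -0.491, 0.231] pointing down, gripper open.
Joint ranges: [-178.18, 178.18], [-50.72, 133.34], [12.68, 142.11], [-81.47, 261.47], [9.98, 163.14], [-165.26, 165.26]. Speed limits (degrees/s): [136.94, 136.94, 180, 180, 180, 180].

INTERFACE

Orientations are given as a 3x3 rotation matrix whose columns are the frame's x, y, z axes.
In Python, from rig import observe, optics, job, env gives the robot as it stands. The module is installed in compiled form; this text tells all that it offers.
- The arm moves only by the shell command python3 -m jog 'ROWS' [FORCE]. ROWS is JSON, a list of rows, each a list of 7 numbers: the turn, a rotation vector about the tool's x, y, z in rad, then the shift along the tool's x, y, z in m, then the opening in per cent of the stroke, from 0 (shut) to 100 (fully open). A call has 1 to 10 rows; each row shifts and turns the commanded pose from where the row before left it, along the tool's axes as they then stand; what a row does not reach is not made up. A row lasts 1/8 s, in which the tool goes at most 62.5 mm and 10.7 degrees, less where a joint would pass 70% of its speed; a pose out of reach is approached as far as the arm can. A call is refused whole if a number of a shift passes 0.0625 or a number of a turn 0.188, either way. A call with a gripper value outside its range is refused whole. The fingers move at their own pace and stop on an object; FORCE is the grip in N (left out, the last holds). Time passes only in rows, so rows that do not move let the fingers close. It gives the time, the measured TCP pose, the force, the opening and the grip force at its end, in the units of the state.
- observe(): the state, without advancing time (a new reading comes with each control period).
- optics.get_image(name): name is "scene" or "top"; returns a dict with "pixels" (480x640x3 uint8, red, green, blue), "mtx" (3x3 intrinsics, pixels), "rvec" (rotation vector, rad) and "tvec" (3), from world to camera coordinates, as OpenCV has them. Camera axes: x right, y down, z forward; pixel columns grow to the right and rows downward; lengths in m; the calibration is good to about 2 mm. A picture is of the moment at which its call begins. There is no depth.
- job.close_job(): hands the job in; it is judged then, once.
The state is a dict: "time_s": time; "q": joint angles; "qvel": joint speeds; "joint_efforts": joint torques, N m; "position": TCP position; "tool_rot": TCP orientation; "ft_force": force on the tool from outside, world axes, zero at the start; "wrist_torque": the same for the moment, N m; "grip_width": finger opening in m; "gripper_force": force on a finger pad.
Only numpy, scipy, OpenCV 4.12 (cv2) and the standard library are available. Lean on these libraries where they do the work, as an engineer would, in place of code of your own. Each camera call takes 0.05 s, during which the arm holds its last target. There are 200 camera calls.

## Working session

There is one attempt and no reset: what is moved stays moved. The work goes in short steps, Python scripts to look and compute and a shell command to move; the robot and the scene stay as the last step left them, time stands still between calls to the robot, and variables do not carry over. Pictures are saved under pics/ and viewed, at most 10 in all, crops included, and the job is handed in when it is done.

```bash
mkdir -p pics; python3 - <<'E'
from rig import observe, optics, env
import cv2
for n in("scene","top"):
    d=optics.get_image(n); cv2.imwrite(f"pics/{n}0.png",d["pixels"][:,:,::-1]); print(n,d["mtx"].tolist(),d["rvec"],d["tvec"])
s=observe(); print(s["tool_rot"],s["position"],s["ft_force"],s["grip_width"],env.tcp_to_grasp)
E
```

```text
scene [[458.87448968018197, 0.0, 323.20915834035634], [0.0, 458.87448968018197, 245.4458457723753], [0.0, 0.0, 1.0]] [ 0.63718918  2.58517957 -1.19700039] [ 0.42299855 -0.07260618  1.41238549]
top [[551.5946511701314, 0.0, 312.3475643886434], [0.0, 551.5946511701314, 227.77661668315295], [0.0, 0.0, 1.0]] [ 2.15592507 -2.17164017  0.08597543] [0.00268746 0.49040623 1.28928502]
[[ 8.92571748e-01  4.50905262e-01 -3.44752191e-04]
 [ 4.50905309e-01 -8.92570852e-01  1.29476412e-03]
 [ 2.76100199e-04 -1.31112047e-03 -9.99999102e-01]] [ 0.24794128 -0.49065286  0.23076311] [ 0.52081194 -0.5827494   0.95359362] 0.08564703896553123 0.0187
```

View pics/scene0.png

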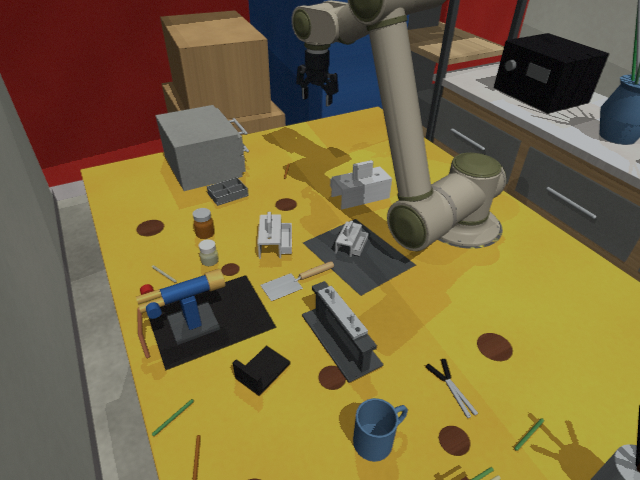

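View pics/top0.png

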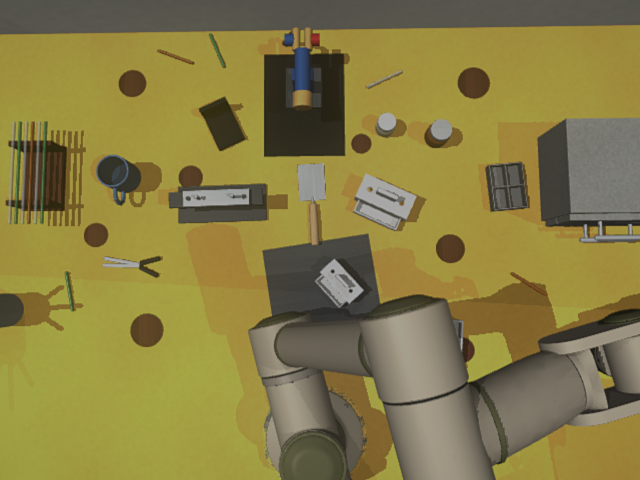

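Scene shows three holders: at (275,235), at (350,238) (looks small) and at (360,185), partly behind the arm (looks large). In the top view the candidate sits at (385,202), the stand at (220,200) and the spatula between them at (313,200). I'll measure from crops next.

```bash
python3 - <<'E'
import cv2,numpy as np
t=cv2.imread("pics/top0.png"); s=cv2.imread("pics/scene0.png")
a=cv2.resize(t[160:240,160:260],(800,640),interpolation=cv2.INTER_CUBIC)[:600]
b=cv2.resize(t[165:240,340:440],(800,600),interpolation=cv2.INTER_CUBIC)
cv2.imwrite("pics/c1.png",np.hstack([cv2.resize(a,(400,300)),cv2.resize(b,(400,300))]))
def crop(r0,r1,c0,c1,k): return cv2.resize(t[r0:r1,c0:c1],None,fx=k,fy=k,interpolation=cv2.INTER_CUBIC)
A=crop(165,235,160,290,6);B=crop(165,235,335,435,6)
# 780 wide x420
cv2.imwrite("pics/cs.png",A);cv2.imwrite("pics/ch.png",B)
E
```

```text
(no output)
```

View pics/cs.png

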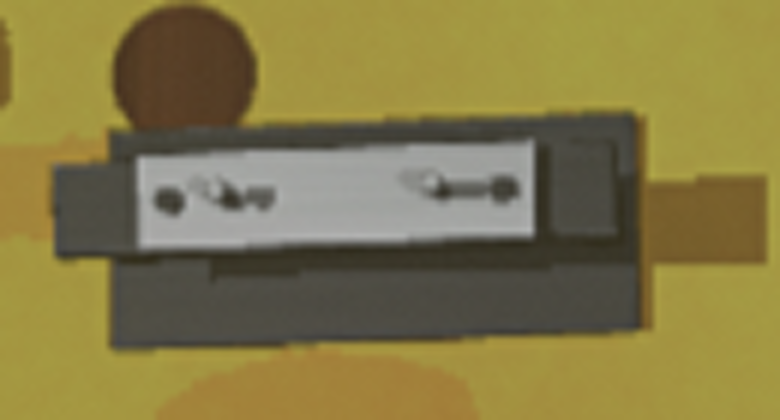

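View pics/ch.png

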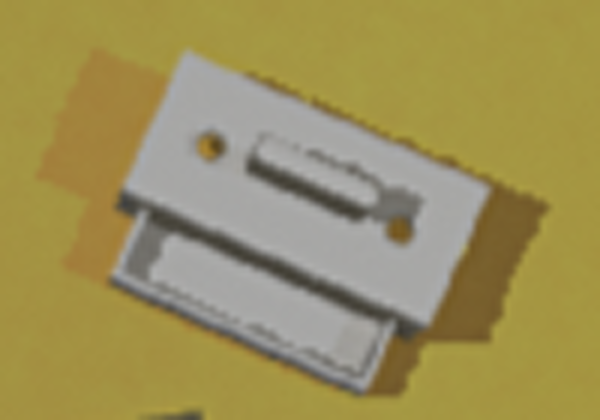

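Stand crop: the bright bar spans corners (137,157), (535,140), (533,238), (138,248), with pin tips near (205,185) and (417,179). Holder crop: the holes are at (210,146) and (400,230), and the trough is on the lower-left (robot) side. I'll check these against the given sizes.

```bash
cat > h.py <<'E'
import cv2,numpy as np
from rig import optics
def cam(n):
    d=optics.get_image(n); return d
def w(d,uv,z):
    "pixels -> world at height z"
    R=cv2.Rodrigues(np.array(d["rvec"]))[0]; t=np.array(d["tvec"]).ravel()
    p=cv2.undistortPoints(np.array(uv,float).reshape(-1,1,2),np.array(d["mtx"]),None)[:,0]
    r=np.c_[p,np.ones(len(p))]@R; c=-R.T@t
    return c+r*((z-c[2])/r[:,2])[:,None]
def px(d,P): return cv2.projectPoints(np.array(P,float).reshape(-1,1,3),np.array(d["rvec"]),np.array(d["tvec"]),np.array(d["mtx"]),None)[0][:,0]
def full(c,o,k): return (np.array(c,float)+.5)/k-.5+np.array(o)
E
python3 - <<'E'
from h import *
np.set_printoptions(precision=4,suppress=True)
d=cam("top")
b=w(d,full([(137,157),(535,140),(533,238),(138,248)],(160,165),6),.1)[:,:2]
print("bar",b,b.mean(0),np.linalg.norm(b-np.roll(b,-1,0),axis=1)); v=(b[0]+b[3]-b[1]-b[2]); print("yaw y-axis",np.degrees(np.arctan2(-v[0],v[1])))
r=w(d,full([(53,211),(617,188)],(160,165),6),.08)[:,:2];print("rail ends",r,r.mean(0),np.linalg.norm(r[0]-r[1]))
f=w(d,full([(110,130),(637,115),(637,330),(112,347)],(160,165),6),.006)[:,:2];print("foot",f.mean(0),np.linalg.norm(f-np.roll(f,-1,0),axis=1));v=(f[0]+f[3]-f[1]-f[2]); print("yaw",np.degrees(np.arctan2(-v[0],v[1])))
t=w(d,full([(205,185),(417,179)],(160,165),6),.124)[:,:2]; print("tips",t,t.mean(0),np.linalg.norm(t[0]-t[1]))
h=w(d,full([(210,146),(400,230)],(335,165),6),.056)[:,:2]; print("holes",h,h.mean(0),np.linalg.norm(h[0]-h[1])); v=h[0]-h[1];print("yaw",np.degrees(np.arctan2(-v[0],v[1])))
g=w(d,full([(190,52),(490,186),(420,330),(125,200)],(335,165),6),.056)[:,:2]; print("plate",g.mean(0),np.linalg.norm(g-np.roll(g,-1,0),axis=1))
v=g[0]+g[3]-g[1]-g[2];print("yaw",np.degrees(np.arctan2(-v[0],v[1])))
s=cam("scene")
c=lambda im,r0,r1,c0,c1,k:cv2.resize(im["pixels"][r0:r1,c0:c1,::-1],None,fx=k,fy=k,interpolation=cv2.INTER_CUBIC)
A=c(s,270,380,295,395,5);B=c(s,205,315,245,345,5)[:550]
cv2.imwrite("pics/sc.png",np.hstack([A,B])[:, :800])
print(px(s,[[*b.mean(0),.1],[*g.mean(0),.056]]))
E
```

```text
bar [[0.5697 0.2917]
 [0.5748 0.1411]
 [0.5375 0.1417]
 [0.535  0.2907]] [0.5542 0.2163] [0.1506 0.0373 0.1491 0.0347]
yaw y-axis 1.4453105479941601
rail ends [[0.5524 0.3288]
 [0.5593 0.1123]] [0.5559 0.2205] 0.21661765969352823
foot [0.5545 0.2189] [0.2148 0.0878 0.2126 0.0888]
yaw 1.2428024926103614
tips [[0.555  0.2601]
 [0.5565 0.1815]] [0.5557 0.2208] 0.07860236308028885
holes [[ 0.5773 -0.1356]
 [ 0.5437 -0.2085]] [ 0.5605 -0.172 ] 0.0803299395239185
yaw -24.73423578308925
plate [ 0.559  -0.1724] [0.1273 0.0627 0.1244 0.0637]
yaw -24.810275556604072
[[340.9589 308.25  ]
 [269.5809 227.0362]]
```

View pics/sc.png

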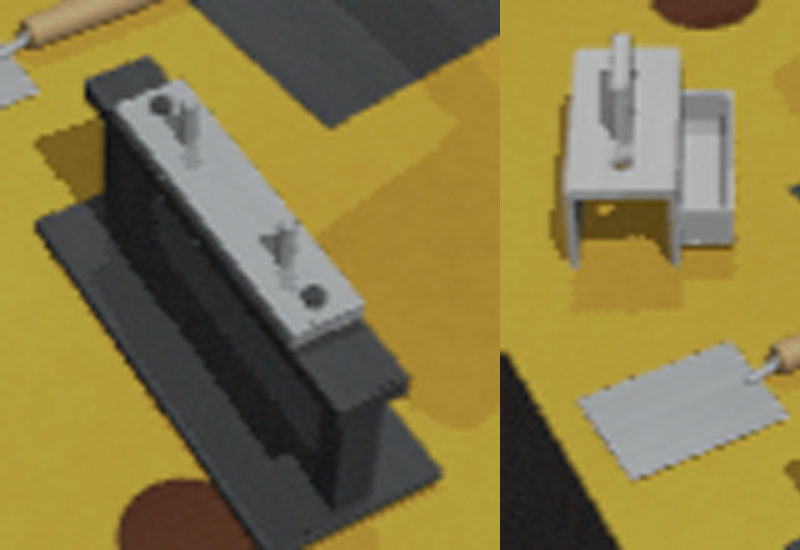

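Sizes match: holes 80 mm apart, so this is the middle-sized holder. It is at (0.560, -0.172) with yaw -24.8°; the stand is at about (0.555, 0.218) with yaw about 1.3°. I'll rotate the tool -38.4° about its z and estimate the pins from the scene view at the same time.

```bash
python3 -m jog '[[0,0,-0.134,0,0,0,100],[0,0,-0.134,0,0,0,100],[0,0,-0.134,0,0,0,100],[0,0,-0.134,0,0,0,100],[0,0,-0.134,0,0,0,100],[0,0,0,0,0,0,100]]'
cat > go.py <<'E'
import sys,numpy as np
from rig import observe
np.set_printoptions(precision=4,suppress=True)
s=observe();R=np.array(s["tool_rot"]);p=np.array(s["position"])
if len(sys.argv)>3: print("tool shift",R.T@(np.array(sys.argv[1:4],float)-p))
print("pos",p,"ytool deg",np.degrees(np.arctan2(R[1,1],R[0,1])),"z",R[:,2],"F",np.array(s["ft_force"]),"T",np.array(s["wrist_torque"]),"w",s["grip_width"],"gf",s["gripper_force"],"t",s["time_s"])
E
python3 go.py 0.56 -0.172 0.20
python3 - <<'E'
from h import *
np.set_printoptions(precision=4,suppress=True)
s=cam("scene");f=lambda L:full(L,(295,270),5)
for n,L,z in(("tips",[(189,103),(287,225)],.124),("bases",[(195,163),(287,285)],.1),("bolts",[(162,104),(315,295)],.1),("bar",[(118,100),(182,80),(365,312),(300,345)],.1)):
    q=w(s,f(L),z)[:,:2]; print(n,q,q.mean(0),np.linalg.norm(q[0]-q[1]))
b=w(s,full([(575,48),(680,50),(680,193),(565,193)],(245-100,205),5),.056)
print("plate",b,b.mean(0)); print("hole",w(s,full([(622,163)],(145,205),5),.056))
E
```

```text
time_s: 0.95
position: [0.248, -0.4908, 0.2312]
tool_rot: [[0.421, 0.907, -0.0], [0.907, -0.421, 0.0], [0.0, -0.0, -1.0]]
ft_force: [-0.4, 0.3, 0.2]
grip_width: 0.0853
gripper_force: 0.0
tool shift [0.4205 0.149  0.0313]
pos [ 0.248  -0.4908  0.2312] ytool deg -24.87624483931933 z [-0.0001  0.0003 -1.    ] F [-0.3523  0.2945  0.1534] T [-0.003   0.0263  0.0082] w 0.08529534968846786 gf 0.0 t 0.95
tips [[0.5563 0.1802]
 [0.5544 0.2605]] [0.5554 0.2204] 0.08024493599397453
bases [[0.5598 0.1934]
 [0.5593 0.2713]] [0.5595 0.2324] 0.07789838735843359
bolts [[0.5554 0.155 ]
 [0.5516 0.2813]] [0.5535 0.2181] 0.1263056829339371
bar [[0.572  0.1437]
 [0.54   0.1458]
 [0.5379 0.2985]
 [0.5707 0.3007]] [0.5551 0.2222] 0.032052621749570374
plate [[ 0.5609 -0.2414  0.056 ]
 [ 0.5075 -0.2123  0.056 ]
 [ 0.5605 -0.0939  0.056 ]
 [ 0.6153 -0.1217  0.056 ]] [ 0.5611 -0.1673  0.056 ]
hole [[ 0.5782 -0.1315  0.056 ]]
```

```bash
python3 -m jog '[[0,0,0,0.06,0.0213,0,100],[0,0,0,0.06,0.0213,0,100],[0,0,0,0.06,0.0213,0,100],[0,0,0,0.06,0.0213,0,100],[0,0,0,0.06,0.0213,0,100],[0,0,0,0.06,0.0213,0,100],[0,0,0,0.06,0.0213,0,100],[0,0,0,0,0,0.03,100],[0,0,0,0,0,0,100]]' >/dev/null; python3 go.py .560 -.171 .064
```

```text
tool shift [0.0084 0.0042 0.1354]
pos [ 0.5532 -0.1772  0.1995] ytool deg -24.86706525154653 z [-0.0042  0.0022 -1.    ] F [0.254  0.0031 0.2055] T [-0.0298  0.0204 -0.0599] w 0.08519588897572009 gf 0.0 t 2.125
```

```bash
python3 -m jog '[[0,0,0,0,0,0,100],[0,0,0,0,0,0.03,100],[0,0,0,0,0,0.03,100],[0,0,0,0,0,0,100],[0,0,0,0,0,0,100]]' >/dev/null; python3 go.py .560 -.171 .064
python3 - <<'E'
from h import *
T=cam("top")["pixels"][150:250,335:435,::-1];S=cam("scene")["pixels"][165:265,225:325,::-1]
cv2.imwrite("pics/g1.png",cv2.resize(np.hstack([T,S]),None,fx=4,fy=4,interpolation=cv2.INTER_CUBIC))
E
```

```text
tool shift [0.0096 0.0015 0.0792]
pos [ 0.5544 -0.1789  0.1432] ytool deg -24.87228566841921 z [ 0.0025 -0.0014 -1.    ] F [0.058  0.2151 0.1828] T [0.0126 0.0229 0.018 ] w 0.0851858758811246 gf 0.0 t 2.75
```

View pics/g1.png

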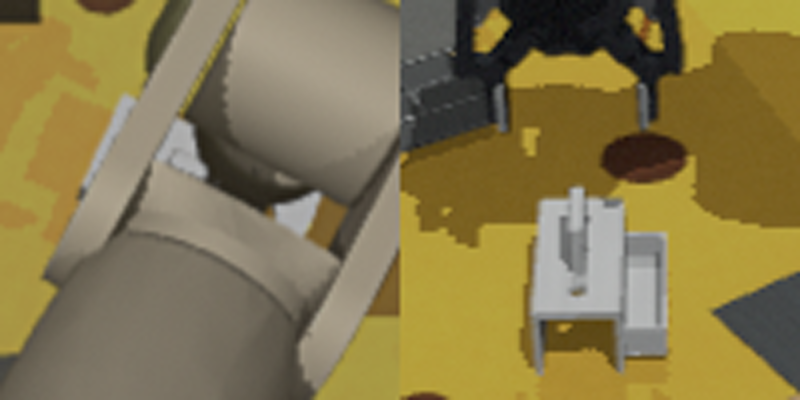

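The fingers (about x 500 and 645) straddle the fin (x 577) in the scene view. The arm hides it from the top camera. I'll descend and grip.

```bash
python3 -m jog '[[0,0,0,0.0095,0.0015,0.019,100],[0,0,0,0,0,0.02,100],[0,0,0,0,0,0.02,100],[0,0,0,0,0,0.02,100],[0,0,0,0,0,0,100],[0,0,0,0,0,0,100]]' >/dev/null; python3 go.py .560 -.171 .064
```

```text
tool shift [-0.0005  0.0004 -0.0003]
pos [ 0.5598 -0.1704  0.0637] ytool deg -24.81399262203052 z [ 0.0018 -0.001  -1.    ] F [-0.277  -1.2848  0.5099] T [ 0.0021 -0.0232 -0.0129] w 0.0850708961233039 gf 0.0 t 3.6
```

```bash
python3 -m jog '[[0,0,0,0,0,0,0],[0,0,0,0,0,0,0],[0,0,0,0,0,0,0],[0,0,0,0,0,0,0],[0,0,0,0,0,0,0],[0,0,0,0,0,0,0],[0,0,0,0,0,0,0]]' 60 >/dev/null; python3 go.py
python3 -m jog '[[0,0,0,0,0,-0.01,0],[0,0,0,0,0,-0.03,0],[0,0,0,0,0,-0.05,0],[0,0,0,0,0,-0.05,0],[0,0,0,0,0,0,0],[0,0,0,0,0,0,0],[0,0,0,0,0,0,0]]' >/dev/null; python3 go.py .5555 .2205 .205
```

```text
pos [ 0.5591 -0.17    0.0622] ytool deg -24.809448677346424 z [-0.0003  0.0002 -1.    ] F [-0.1339 -0.9707 -1.9197] T [-0.0318 -0.0454 -0.0215] w 0.008924335181608088 gf 60.84099769592285 t 4.475
tool shift [ 0.353  -0.1666 -0.0037]
pos [ 0.5586 -0.1698  0.2007] ytool deg -24.813819051686437 z [-0.0029  0.0016 -1.    ] F [ 0.3317 -1.351  -2.6277] T [ 0.0133 -0.063  -0.0351] w 0.009004504564860865 gf 60.782092809677124 t 5.35
```

```bash
python3 -m jog '[[0,0,-0.1135,0,0,-0.005,0],[0,0,-0.1135,0,0,-0.005,0],[0,0,-0.1135,0,0,0,0],[0,0,-0.1135,0,0,0,0],[0,0,0,0,0,0,0],[0,0,0,0,0,0,0]]' >/dev/null; python3 go.py .5555 .2205 .208
```

```text
tool shift [0.3905 0.0038 0.0039]
pos [ 0.5591 -0.17    0.2117] ytool deg 1.080437768994401 z [-0.0011  0.0006 -1.    ] F [ 1.1181 -0.2486 -2.5217] T [0.044  0.0085 0.0115] w 0.009356866936478503 gf 60.600035190582275 t 6.1
```

```bash
python3 -m jog '[[0,0,0,0.03,0,0,0],[0,0,0,0.055,0.0005,0,0],[0,0,0,0.055,0.0005,0,0],[0,0,0,0.055,0.0005,0,0],[0,0,0,0.055,0.0005,0,0],[0,0,0,0.055,0.0005,0,0],[0,0,0,0.055,0.001,0,0],[0,0,0,0.03,0.0005,0,0],[0,0,0,0,0,0,0],[0,0,0,0,0,0,0]]' >/dev/null;python3 -m jog '[[0,0,0,0,0,0,0],[0,0,0,0,0,0,0]]' >/dev/null; python3 go.py .5555 .2205 .208
python3 - <<'E'
from h import *
T=cam("top")["pixels"];S=cam("scene")["pixels"]
cv2.imwrite("pics/t2.png",T[:,:,::-1]);cv2.imwrite("pics/s2.png",S[:,:,::-1])
cv2.imwrite("pics/h2.png",cv2.resize(np.hstack([T[140:240,170:270],S[225:325,280:380]])[:,:,::-1],None,fx=4,fy=4,interpolation=cv2.INTER_CUBIC))
E
```

```text
tool shift [0.0014 0.0003 0.0044]
pos [0.5552 0.2191 0.2124] ytool deg 1.1202100450287955 z [ 0.0001 -0.0001 -1.    ] F [ 0.0413 -1.2919 -3.3442] T [-0.0525  0.     -0.0075] w 0.009358364798816892 gf 60.52882790565491 t 7.6
```

View pics/h2.png

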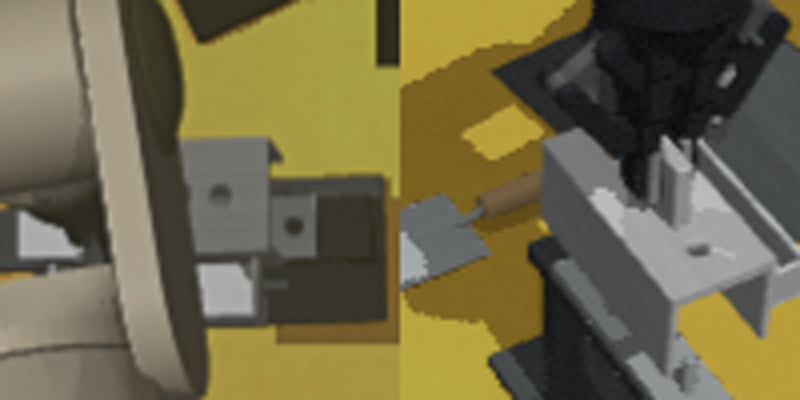

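The top crop shows the -y hole at (219,194), and the scene crop shows the +y hole at (697,250) and the +y pin tip near (687,362). I'll work out the hole centres against the TCP.

```bash
python3 - <<'E'
from h import *
np.set_printoptions(precision=4,suppress=True)
z=.2124-.0622+.056
a=w(cam("top"),full([(219,194)],(170,140),4),z)[0];b=w(cam("scene"),full([(297,250)],(280,225),4),z)[0]
print(a,b,(a+b)/2,np.linalg.norm(a-b))
print("pin +y tip",w(cam("scene"),full([(287,361)],(280,225),4),.124))
t=cv2.imread("pics/t2.png"); 
E
```

```text
[0.5566 0.1775 0.2062] [0.5562 0.2613 0.2062] [0.5564 0.2194 0.2062] 0.08379101580057984
pin +y tip [[0.5559 0.2605 0.124 ]]
```

```bash
python3 -m jog '[[0,0,0,0.0013,0,0.02,0],[0,0,0,0,0,0.02,0],[0,0,0,0,0,0.02,0],[0,0,0,0,0,0.0085,0],[0,0,0,0,0,0,0],[0,0,0,0,0,0,0],[0,0,0,0,0,0,0]]' >/dev/null; python3 go.py .5553 .2205 .142
python3 - <<'E'
from h import *
T=cam("top")["pixels"];S=cam("scene")["pixels"]
cv2.imwrite("pics/h3.png",cv2.resize(np.hstack([T[150:240,170:270],S[250:340,290:390]])[:,:,::-1],None,fx=4,fy=4,interpolation=cv2.INTER_CUBIC))
E
```

```text
tool shift [-0.0008  0.      0.0025]
pos [0.5552 0.2213 0.1445] ytool deg 1.2052675500894954 z [ 0.0013  0.0002 -1.    ] F [ 1.214   0.0444 -2.8478] T [ 0.0294  0.0174 -0.0343] w 0.009209774988819058 gf 60.4368531703949 t 8.725
```

View pics/h3.png

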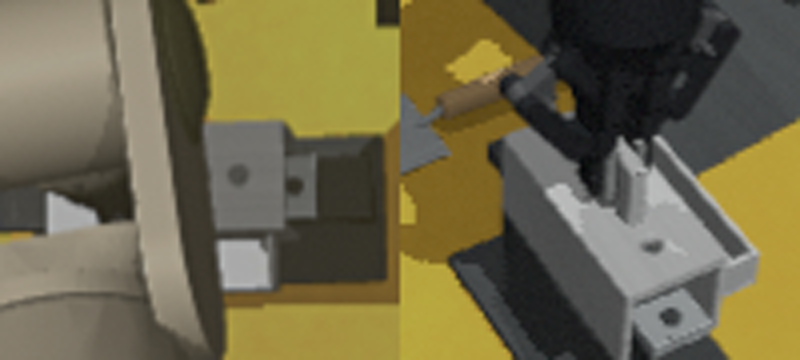

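The +y hole is at (653,246) and the -y hole at (238,175), and the holder is square over the bar. I'll feel downwards in small steps.

```bash
python3 -m jog '[[0,0,0,-0.0008,0,0.004,0],[0,0,0,0,0,0.002,0],[0,0,0,0,0,0.001,0],[0,0,0,0,0,0.001,0],[0,0,0,0,0,0.001,0],[0,0,0,0,0,0,0],[0,0,0,0,0,0,0]]' >/dev/null; python3 go.py .5553 .2205 .1335
```

```text
tool shift [0.0002 0.0004 0.0013]
pos [0.5549 0.2203 0.1348] ytool deg 1.2019726142950455 z [-0.0003 -0.0002 -1.    ] F [-0.2352 -0.6601 -3.3306] T [-0.2029  0.0702  0.0135] w 0.009039859049056527 gf 60.62219738960266 t 9.7
```

```bash
python3 -m jog '[[0,0,0,0,0,0.001,0],[0,0,0,0,0,0.001,0],[0,0,0,0,0,0,0]]' >/dev/null; python3 go.py .5553 .2205 .1335
```

```text
tool shift [ 0.0002  0.0004 -0.0008]
pos [0.5549 0.2203 0.1327] ytool deg 1.2026620529985557 z [-0.0002 -0.0002 -1.    ] F [-1.0654 -1.8569 -2.3819] T [-0.2675  0.1457  0.0395] w 0.009125181584435623 gf 60.74519634246826 t 10.075
```

```bash
python3 -m jog '[[0,0,0,0,0,0.001,0],[0,0,0,0,0,0.001,0],[0,0,0,0,0,0,0]]' >/dev/null; python3 go.py .5553 .2205 .1315
```

```text
tool shift [ 0.0001  0.0004 -0.0008]
pos [0.555  0.2203 0.1307] ytool deg 1.2020578074449877 z [-0.0002 -0.0002 -1.    ] F [-0.6317 -1.8402 -2.3081] T [-0.408   0.1706  0.0834] w 0.009265498994326176 gf 60.815852880477905 t 10.45
```

The pins have entered: the plate is about 5 mm below the tips with no axial load. There is a slight side load towards -y, so I'll yield that way and continue.

```bash
python3 -m jog '[[0,0,0,-0.0008,-0.0004,0.001,0],[0,0,0,0,0,0.001,0],[0,0,0,0,0,0,0],[0,0,0,0,0,0,0]]' >/dev/null; python3 go.py .5553 .2205 .1285
```

```text
tool shift [0.0008 0.0006 0.0003]
pos [0.5547 0.2197 0.1288] ytool deg 1.2062927472097047 z [ 0.0002  0.0001 -1.    ] F [-0.4839 -0.5862 -3.4805] T [-0.0363 -0.0069  0.0016] w 0.009032585304124782 gf 60.619239807128906 t 10.95
```

```bash
python3 -m jog '[[0,0,0,0,0,0.0015,0],[0,0,0,0,0,0.0015,0],[0,0,0,0,0,0,0]]' >/dev/null; python3 go.py .5553 .2205 .1255
```

```text
tool shift [0.0009 0.0008 0.0001]
pos [0.5545 0.2196 0.1256] ytool deg 1.2063545415721693 z [-0.0003 -0.0001 -1.    ] F [-0.1892  0.3159 -2.8048] T [ 0.0015 -0.0096  0.0486] w 0.009423441367707468 gf 60.60675859451294 t 11.325
```

Now it runs free. Continue to just above the seat.

```bash
python3 -m jog '[[0,0,0,0,0,0.002,0],[0,0,0,0,0,0.002,0],[0,0,0,0,0,0.002,0],[0,0,0,0,0,0.002,0],[0,0,0,0,0,0.002,0],[0,0,0,0,0,0,0],[0,0,0,0,0,0,0]]' >/dev/null; python3 go.py .5553 .2205 .1122
```

```text
tool shift [0.0009 0.0007 0.0037]
pos [0.5547 0.2196 0.1159] ytool deg 1.2007675078850963 z [ 0.0001  0.     -1.    ] F [-0.4754  0.5524 -2.167 ] T [-0.0512 -0.0127 -0.03  ] w 0.009185892647383849 gf 60.589359998703 t 12.2
```

```bash
python3 -m jog '[[0,0,0,0,0,0.001,0],[0,0,0,0,0,0.001,0],[0,0,0,0,0,0.001,0],[0,0,0,0,0,0,0],[0,0,0,0,0,0,0]]' >/dev/null; python3 go.py .5553 .2205 .1122
```

```text
tool shift [0.0009 0.0007 0.0006]
pos [0.5546 0.2196 0.1128] ytool deg 1.202431177557821 z [-0. -0. -1.] F [-0.3944 -0.2145 -2.7674] T [0.0256 0.0059 0.0167] w 0.009188205058488705 gf 60.58974623680115 t 12.825
```

```bash
python3 -m jog '[[0,0,0,0,0,0.0005,0],[0,0,0,0,0,0.0005,0],[0,0,0,0,0,0,0]]' >/dev/null; python3 go.py .5553 .2205 .1122
```

```text
tool shift [ 0.0009  0.0006 -0.0001]
pos [0.5547 0.2196 0.1121] ytool deg 1.203093115720726 z [ 0.0004  0.0001 -1.    ] F [-1.1223 -0.8037  0.675 ] T [ 0.0008  0.2317 -0.0635] w 0.009361539169703694 gf 61.080089807510376 t 13.2
```

Contact came at the expected seat height. One small nudge more, then I'll let go slowly.

```bash
python3 -m jog '[[0,0,0,0,0,0.0003,0],[0,0,0,0,0,0,0]]' >/dev/null; python3 go.py; python3 -m jog '[[0,0,0,0,0,0,0],[0,0,0,0,0,0,40],[0,0,0,0,0,0,60],[0,0,0,0,0,0,60],[0,0,0,0,0,0,60],[0,0,0,0,0,0,60]]' 20 >/dev/null; python3 go.py
python3 -m jog '[[0,0,0,0,0,-0.01,60],[0,0,0,0,0,-0.02,60],[0,0,0,0,0,-0.04,60],[0,0,0,0,0,-0.04,60],[0,0,0,0,0,-0.04,60],[0,0,0,-0.06,0,0,60],[0,0,0,-0.06,0,0,60],[0,0,0,-0.06,0,0,60],[0,0,0,-0.06,0,0,60],[0,0,0,0,0,0,60]]' >/dev/null; python3 go.py
python3 - <<'E'
from h import *
T=cam("top")["pixels"];S=cam("scene")["pixels"]
cv2.imwrite("pics/f.png",cv2.resize(np.hstack([T[150:250,160:280],S[260:360,280:360]])[:,:,::-1],None,fx=4,fy=4,interpolation=cv2.INTER_CUBIC))
E
```

```text
pos [0.5547 0.2196 0.1121] ytool deg 1.2056354144613655 z [ 0.0007  0.0001 -1.    ] F [-2.2627 -0.345   6.7146] T [-0.1149  0.5185  0.0881] w 0.008581495463506119 gf 61.9099223613739 t 13.45
pos [0.5546 0.2196 0.1115] ytool deg 1.2040520228031335 z [-0.0001  0.     -1.    ] F [ 0.1727 -0.7094 -0.4492] T [-0.0193  0.0006 -0.019 ] w 0.05093903390765487 gf 0.0 t 14.2
pos [ 0.5596 -0.024   0.2621] ytool deg 0.8991780167735411 z [ 0.0005 -0.0006 -1.    ] F [-0.2445  0.9197  0.3481] T [-0.0138  0.0351 -0.0117] w 0.051237136129327045 gf 0.0 t 15.45
```

View pics/f.png

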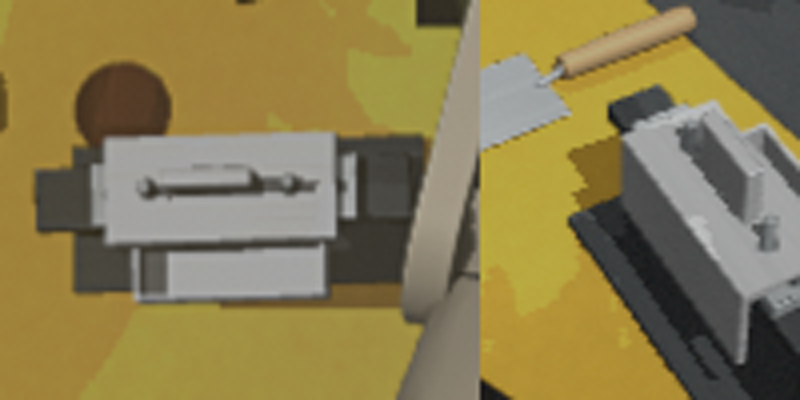

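The holder sits level on the bar. Both pins come up through its holes (top view about (147,188) and (290,183)), the trough faces the robot, and the gripper is clear.

```bash
python3 -c "
from rig import job; print(job.close_job())"
```

```text
the job is handed in; nothing more can be done
None
```

The middle-sized holder hangs on both pins, level on the pin bar with its trough towards the robot; it was released and the job handed in at about 15.5 s, with about 10 N at most pressed on the bar.

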